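# Turn the cleaner jug round and take off its safety cap

### The job

The cleaner jug is at the back of the cabinet's turntable: lift the sprung plunger on the rim, turn the turntable counter-clockwise (seen from above) until the jug is on the near side and let the plunger drop fully home in the other slot. Then open the jug's push-and-turn safety cap: press it down and, keeping it down, twist it counter-clockwise until it is free, and lift it clear. Finish holding the cap in the gripper, still and upright, a hand's breadth above the open jug with nothing else touching it, the turntable still locked, and leave the other things in the cabinet standing where they are (the tin rides round on the turntable).

Things in the scene. Friction and masses are not known exactly. Their poses are not given: they have to be found in the camera images.
- carousel_base: Fixed foot of the turntable: dark disc 344 mm across with a raised aluminium index track (radius 132 to 168 mm, top 28 mm above the board). Origin on the turntable's vertical axis at board level; z up. Two radial slots 15 mm wide, 16 mm deep cut the track, at 195 and 285 degrees counter-clockwise from this body's x axis. Place and yaw vary.
- carousel (a joint): Angle of the turntable's white top (disc of 125 mm radius, upper face 45 mm above the board; a tongue over the track carries the plunger), rad, positive counter-clockwise from above. 0 at the start (first slot), 1.571 with the plunger over the other slot. Range -0.2 to 1.8; takes about 1 N at the knob, no spring; locked to about 0.01 rad when the plunger is home.
- plunger (a joint): Lift of the sprung index plunger, m: 0 fully home in a slot, up to 0.026. The pin is free of the slot above 0.015 and rides on the track at 0.015 if let go between the slots. The spring pulls it down with about 3 N at 0 and 5.5 N at full lift. The round-ended pin (12 mm) finds the slot itself within about 4 mm.
- knob (a point): Point to grip on the plunger's black round knob (30 mm across, 36 mm tall, 150 mm from the turntable's axis): on its axis, 16 mm below its top, 20 mm above its underside; 86 mm above the board when home. 5 mm below the knob at home is a collar on the tongue (30 mm across, 16 mm tall). Moves with plunger and turntable.
- near_slot (a point): The slot where the plunger must end: centre of its mouth, on top of the index track, 150 mm from the axis.
- jug: White plastic cleaner jug, body 115 x 80 x 118 mm with a side handle and a short neck, fixed upright on the turntable 60 mm from its axis, 120 degrees clockwise (from above) of the plunger. Origin: centre of its underside, on the neck's axis, 45 mm above the board; x along its long side, away from its handle; z up. The locked cap's deck is 172 mm above this.
- seat (a point): Where the cap's origin lies when the cap is locked: on the neck's axis, 138.5 mm above the jug's origin. A spring in the neck holds the cap up there with 8 N. Pressed down 5 to 8 mm (10 to 12 N; 8.5 mm is the stop) it turns counter-clockwise; it is free from 46 to 62 degrees, with a stop at about 65. There the spring lifts it 4 mm and it comes straight off.
- cap: Grey push-and-turn safety cap, loose, 50 g, 60 mm across: ribbed round skirt with a flat deck, and on the deck a centred upright grip bar 48 mm long, 14 mm thick, 24.5 mm tall, along the cap's x axis. Origin: centre of the skirt's lower edge; deck 33.5 mm and top of bar 58 mm above it. Locked, its axes are parallel to the jug's and, unpressed, it turns only a few degrees.
- cap_bar (a point): Centre of the cap's grip bar, on the cap's axis, 46 mm above the cap's origin.
- tin: Steel polish tin, 56 mm across and 30 mm tall, loose on the turntable; origin at the centre of its underside. It rides round with the turntable (a bystander).
- beer_bottle: Empty amber glass bottle, 62 mm across, 222 mm tall, standing on the board (a bystander; origin under it).
- drink_can: Empty aluminium can, 66 mm across, 115 mm tall, standing on the board (a bystander; origin under it).
- door_stop: Aluminium door stop with a rubber tip, foot 52 mm across, 78 mm tall, standing on the board (a bystander; origin under it).
- sieve: White plastic sieve, bowl 124 mm across and 50 mm deep with a straight handle 110 mm long towards its -x (a bystander; origin under the bowl).
Not all that is in view belongs to the job. Leave any blue look-alike of the cap alone.

How it is judged:
On the way, in this order (a step that is already met when the one before it is completed fails the run):
1. the plunger is lifted clear of its slot by its knob (value of joint plunger above 0.012 m and contact force between the fingers and plunger above 0.5 N), for 0.1 s.
2. the turntable stands with the jug on the near side and the plunger fully home in the other slot (value of joint carousel between 1.535 and 1.606 rad and value of joint plunger below 0.004 m), for 0.2 s.
3. the cap is pressed down on the locked turntable (all of step 2 and z of cap in the frame of seat below -0.003 m), for 0.1 s.
4. the cap is twisted to its free position while still on the jug (angle between the x axis of cap and the x axis of jug, either way round above 0.75 rad and z of cap in the frame of seat below 0.012 m and horizontal distance between cap and seat below 0.006 m), for 0.1 s.
At the end, for the whole second after the job is handed in: The turntable is at 1.571 +- 0.035 rad with the plunger home (lift under 4 mm); the cap is held by the fingers (over 1 N) at rest (under 0.03 m/s), upright within 20 degrees, 40 to 180 mm above its seat and within 40 mm of the neck's axis sideways, and neither cap nor fingers touch jug or turntable (all of step 2 and z of cap in the frame of seat between 0.04 and 0.18 m and horizontal distance between cap and seat below 0.04 m and angle between cap's own z axis and vertical below 0.35 rad and linear speed of cap below 0.03 m/s and contact force between the fingers and cap above 1 N and contact force between cap and carousel_base below 0.1 N and contact force between the fingers and jug below 0.1 N); the arm keeps its last pose, push and grip.
It fails at once if the beer bottle is knocked over or pushed away (tilt over 0.4 rad or moved over 50 mm) (angle between beer_bottle's own z axis and vertical above 0.4 rad or distance of beer_bottle from where it was at the start of the episode above 0.05 m).
It fails at once if the drink can is knocked over or pushed away (tilt over 0.4 rad or moved over 50 mm) (angle between drink_can's own z axis and vertical above 0.4 rad or distance of drink_can from where it was at the start of the episode above 0.05 m).
It fails at once if the door stop is knocked over or pushed away (tilt over 0.4 rad or moved over 50 mm) (angle between door_stop's own z axis and vertical above 0.4 rad or distance of door_stop from where it was at the start of the episode above 0.05 m).
It fails at once if the sieve is knocked over or pushed away (tilt over 0.4 rad or moved over 50 mm) (angle between sieve's own z axis and vertical above 0.4 rad or distance of sieve from where it was at the start of the episode above 0.05 m).
It fails at once if the tin is knocked over or off the turntable (angle between tin's own z axis and vertical above 0.4 rad or height (world z) of tin below 0.035 m).
It also fails if it takes over 58 s, if anything falls off the work surface, if the arm or the gripper's body presses on something with over 40 N, if the wrist force passes 120 N, or if a joint passes its speed limit or range.

### The arm

A 6-joint arm with a two-finger parallel gripper is mounted at the origin on the work surface. World frame = base frame: x ahead of the robot, y to its left, z up, the work surface at z = 0. Lengths are in m, angles in rad, forces in N, time in s.
With the tool pointing down it reaches from about 0.35 to 0.875 m from the base axis. Payload 4.2 kg.
Tool frame: the origin (TCP) lies midway between the tips of the shut fingers; the grasp point (between the pads) lies 19 mm behind it; z points along the fingers, y is the line along which they close (so a half turn about z gives the same grasp; the last joint's range is limited). The gripper opens to 85 mm and grips with 20 to 120 N. Pads are 22 mm wide; open, the fingers measure 114 mm over their backs; the gripper's body (76 mm by 85 mm) begins 54 mm behind the grasp point. The pads swing forward as they close: fully open they stand 13 mm farther back than shut.
Start: joints at [-1.043, 0.385, 0.008, 0, -1.194, -0.259], TCP at [0.166, -0.603, 0.231] pointing down, gripper open.
Joint ranges: [-3.14, 3.14], [-1.21, 2.06], [-1.07, 1.41], [-3.16, 2.05], [-2.99, -0.16], [-3.1, 3.1]. Speed limits (rad/s): [2.79, 2.79, 3.14, 3.14, 3.14, 3.14].

### API

Orientations are given as a unit quaternion [x, y, z, w].
In Python, from rig import env gives the robot as it stands. The module is installed in compiled form; this text tells all that it offers.
- The arm moves only by the tool jog_arm, never from a script. Its arguments are lists of equal length, an entry for each row: "xyz": the shift along the world's x, y, z in mm, a list of three; "yaw": the turn about the world's z in degrees; "fingers": the closure, from 0 (fully open) to 1 (shut). A call has 1 to 8 rows; each row is the pose to reach, as a shift and turn from the pose commanded when the call began; what a row does not reach only later rows make up. A row lasts 1/12 s, in which the tool goes at most 41.7 mm and 7.16 degrees, less where a joint would pass 70% of its speed; a pose out of reach is approached as far as the arm can. A call with a gripper value outside its range is refused whole. The fingers move at their own pace and stop on an object; "grip_force" is the grip in N (left out, the last holds). Time passes only in rows, so rows that repeat a pose let the fingers close. It gives the time, the measured TCP pose, the force, the opening and the grip force at its end, in the units of the state.
- env.sense(): the state, without advancing time (a new reading comes with each control period).
- env.grab_frame(name): name is "scene" or "top" or "wrist"; returns the picture (480x640x3 uint8, blue, green, red); there is no depth.
- env.get_calibration(name): a dict with "camera_matrix" (3x3 intrinsics, pixels), "R" (3x3) and "t" (3): a world point X has camera coordinates R X + t; the wrist camera has in their place "mount" (4x4, takes a point from camera to tool coordinates, whose origin is the TCP and whose axes are the flange's). Camera axes: x right, y down, z forward; pixel columns grow to the right and rows downward; lengths in m; the calibration is good to about 2 mm. A picture is of the moment at which its call begins: read the wrist's pose just before it. get_calibration takes no time and is no camera call.
- env.finish_job(): hands the job in; it is judged then, once.
Trained networks look in the newest picture that a camera, given by its name, has taken for a name from the list of things; names that differ only in an ending like _2 or _b are one class to them, and where a whole thing is asked for, a point or a joint stands for the part that bears it (a point fixed in the world has none). Each returns a list of dicts, best first, with "score" (0 to 1); they miss things now and then, are a little off and sometimes report something else, mostly with a low value. They report only what shows in the picture. A call takes as long as a camera call. They do not tell look-alikes from the thing itself.
- env.spot_in(camera, query): "location" ([x, y, z] in m, in world coordinates, good to about 4 mm: the middle of the surface that is visible of it).
The state is a dict: "clock": time; "joints": joint angles; "joint_velocities": joint speeds; "tau": joint torques, N m; "eef_pos": TCP position; "tcp_rot": TCP orientation; "force": force on the tool from outside, world axes, zero at the start; "torque": the same for the moment, N m; "opening": finger opening in m; "gripper_force": force on a finger pad.
Only numpy, scipy, OpenCV 4.12 (cv2) and the standard library are available. Lean on these libraries where they do the work, as an engineer would, in place of code of your own. Each camera call takes 0.05 s, during which the arm holds its last target. There are 200 camera calls.

## Working session

There is one attempt and no reset: what is moved stays moved. The work goes in short steps, Python scripts to look and compute and a tool call to move; the robot and the scene stay as the last step left them, time stands still between calls to the robot, and variables do not carry over. Pictures are saved under pics/ and viewed, at most 10 in all, crops included, and the job is handed in when it is done.

Besides the shell and the picture viewer there is one more tool, called after "Emit:" as a command line: name --pt "numbers of a row" for each row, then --argument value for the rest. jog_arm: Moves the arm, as the interface text tells. Its arguments: {"type":"object","properties":{"xyz":{"type":"array","items":{"type":"array","items":{"type":"number"}}},"yaw":{"type":"array","items":{"type":"number"}},"fingers":{"type":"array","items":{"type":"number"}},"grip_force":{"type":"number"}},"required":["xyz","yaw","fingers"]}

```bash
mkdir -p pics
python3 - <<'E'
from rig import env
import cv2,numpy as np
s=env.sense();print(s['clock'],s['eef_pos'],s['tcp_rot'],s['opening'])
for c in ['scene','top']:
    im=env.grab_frame(c);cv2.imwrite(f'pics/{c}0.png',im)
    k=env.get_calibration(c);print(c,k['camera_matrix'],k['R'],k['t'])
    for q in ['carousel_base','knob','jug','cap','cap_bar','tin','beer_bottle','drink_can','door_stop','sieve']:
        print(c,q,[(np.round(d['location'],3).tolist(),round(d['score'],2)) for d in env.spot_in(c,q)][:3])
E
```

```text
0.0 [ 0.16584703 -0.60197649  0.23021824] [-1.33897983e-01  9.90994523e-01  1.07374586e-03 -1.78569909e-04] 0.0853322590131293
scene [[542.39411147   0.         325.92670144]
 [  0.         542.39411147 233.75122845]
 [  0.           0.           1.        ]] [[-0.46727752  0.88408876 -0.00622826]
 [ 0.75987107  0.39800232 -0.51399427]
 [-0.45193769 -0.24491064 -0.85777101]] [ 0.25755495 -0.32235399  1.55984343]
scene carousel_base [([0.646, -0.012, 0.05], 0.74)]
scene knob [([0.482, -0.108, 0.098], 0.61)]
scene jug [([0.655, 0.048, 0.15], 0.9)]
scene cap [([0.767, 0.237, 0.032], 0.95), ([0.341, 0.121, 0.033], 0.94), ([0.622, 0.037, 0.215], 0.9)]
scene cap_bar [([0.341, 0.117, 0.035], 0.96), ([0.621, 0.242, 0.034], 0.73), ([0.761, 0.233, 0.03], 0.72)]
scene tin [([0.68, -0.07, 0.077], 0.58)]
scene beer_bottle [([0.319, 0.355, 0.126], 0.92)]
scene drink_can [([0.391, -0.276, 0.093], 0.8)]
scene door_stop [([0.327, 0.227, 0.011], 0.56)]
scene sieve [([0.472, -0.43, 0.037], 0.96), ([0.482, -0.099, 0.104], 0.68)]
top [[469.0316579    0.         321.34571971]
 [  0.         469.0316579  244.79214632]
 [  0.           0.           1.        ]] [[ 0.02657386 -0.99959786  0.00989727]
 [-0.99661813 -0.02726217 -0.07751823]
 [ 0.07775688 -0.00780384 -0.99694181]] [-0.02900401  0.54390192  1.32248284]
top carousel_base [([0.59, -0.038, 0.046], 0.69)]
top knob [([0.476, -0.099, 0.102], 0.5)]
top jug []
top cap [([0.609, 0.24, 0.031], 0.95), ([0.608, 0.024, 0.22], 0.85), ([0.328, 0.113, 0.036], 0.84)]
top cap_bar [([0.609, 0.239, 0.032], 0.96), ([0.609, 0.022, 0.216], 0.84), ([0.326, 0.114, 0.035], 0.82)]
top tin [([0.674, -0.074, 0.078], 0.8)]
top beer_bottle [([0.305, 0.35, 0.143], 0.78)]
top drink_can [([0.373, -0.281, 0.112], 0.91)]
top door_stop [([0.37, -0.281, 0.114], 0.62), ([0.33, 0.222, 0.01], 0.57)]
top sieve [([0.303, 0.348, 0.146], 0.72), ([0.484, -0.421, 0.032], 0.68)]
```

View pics/top0.png

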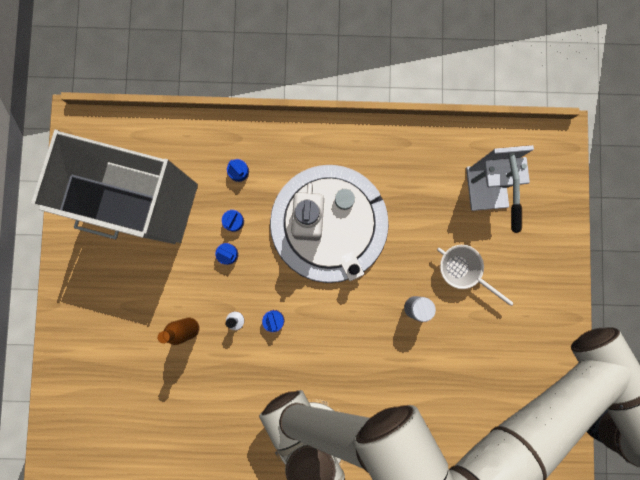

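View pics/scene0.png

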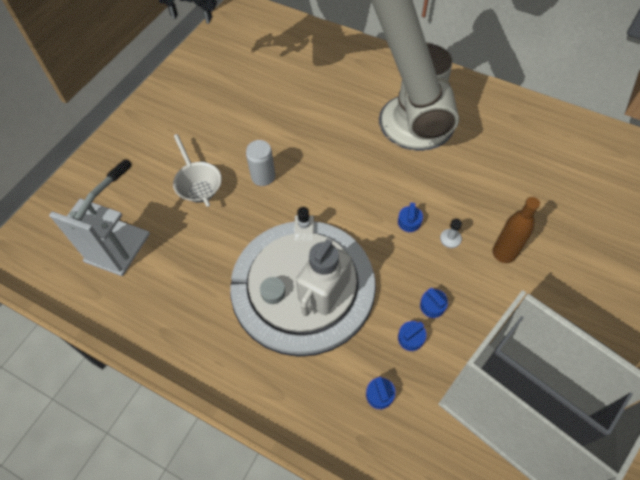

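The top view shows the turntable at about (330,223) px, the knob at (353,268), the free slot at (376,199) and the jug's cap at (307,212). The scene view agrees, with the knob at (304,215) and the cap at (322,258). All the blue caps are decoys. Next I fit the axis and the angles.

```bash
cat > h.py <<'E'
import cv2,numpy as np
from rig import env
def back(c,uv,z):
    k=env.get_calibration(c);K,R,t=k['camera_matrix'],np.array(k['R']),np.array(k['t'])
    uv=np.atleast_2d(uv).astype(float)
    d=(R.T@np.linalg.inv(K)@np.c_[uv,np.ones(len(uv))].T).T; C=-R.T@t
    return C+d*((z-C[2])/d[:,2])[:,None]
E
python3 - <<'E'
from h import *
from scipy.optimize import least_squares
for c,ctr in [('top',(330,223)),('scene',(303,287))]:
    im=cv2.imread(f'pics/{c}0.png');hsv=cv2.cvtColor(im,cv2.COLOR_BGR2HSV)
    m=((hsv[...,1]<60)).astype(np.uint8)
    m=cv2.morphologyEx(m,cv2.MORPH_OPEN,np.ones((5,5)))
    n,l,st,ce=cv2.connectedComponentsWithStats(m)
    i=l[ctr[1]+(-20 if c=='top' else 20),ctr[0]];print(c,i,st[i])
    h=cv2.convexHull(max(cv2.findContours((l==i).astype(np.uint8),0,1)[0],key=len))[:,0]
    P=back(c,h,0.028)[:,:2]
    f=lambda p:np.hypot(*(P-p[:2]).T)-p[2]
    r=least_squares(f,[.6,-.03,.168],loss='soft_l1',f_scale=.002);print(r.x,np.abs(r.fun).max())
    # knob: dark pixels
    w={'top':(slice(255,285),slice(335,370)),'scene':(slice(200,235),slice(288,320))}[c]
    k=(hsv[...,2][w]<70).astype(np.uint8);ys,xs=np.nonzero(k)
    uv=(xs.mean()+w[1].start,ys.mean()+w[0].start);print('knob px',uv,len(xs),back(c,uv,.098 if c=='top' else .09))
    slot=(376,199) if c=='top' else (238,283)
    print('slot',back(c,slot,.025))
    for n,p in [('knob',back(c,uv,.095)[0]),('slot',back(c,slot,.025)[0])]:
        d=p[:2]-r.x[:2];print(n,np.hypot(*d),np.degrees(np.arctan2(d[1],d[0])))
    print('bar',back(c,(307,211) if c=='top' else (323,254),.27) )
E
```

```text
top 3 [  270   165   118   118 10960]
[ 0.60755487 -0.03446229  0.16945515] 0.006439651695354293
knob px (np.float64(352.1505376344086), np.float64(268.44086021505376)) 93 [[ 0.47693623 -0.09832627  0.098     ]]
slot [[ 0.68083245 -0.16825281  0.025     ]]
knob 0.14541540954163065 -153.84975700807738
slot 0.15254346540353209 -61.290310595776624
bar [[0.60363224 0.02336481 0.27      ]]
scene 9 [  230   209   146   147 15714]
[ 0.61029312 -0.03063813  0.17212016] 0.03528965559502267
knob px (np.float64(303.01574803149606), np.float64(214.4488188976378)) 127 [[ 0.47710762 -0.10022647  0.09      ]]
slot [[ 0.67958868 -0.16513957  0.025     ]]
knob 0.14702687684299384 -152.52950345924626
slot 0.15130271665412556 -62.74233739642289
bar [[0.63624698 0.04057138 0.27      ]]
```

Emit:
jog_arm --pt "20 30 10" --pt "40 65 20" --pt "60 97 20" --pt "80 130 20" --pt "100 162 20" --pt "120 194 20" --pt "140 226 20" --pt "155 250 20" --yaw '[0,2,4,6,8,10,12,12]' --fingers '[0,0,0,0,0,0,0,0]'

```text
clock: 1.77
eef_pos: [0.3218, -0.3504, 0.2517]
tcp_rot: [-0.238, 0.971, -0.0, 0.0]
force: [-0.6, -0.1, 0.7]
opening: 0.0855
gripper_force: 0.0
```

Emit:
jog_arm --pt "20 32 0" --pt "40 64 0" --pt "60 97 0" --pt "80 130 0" --pt "100 162 0" --pt "120 194 0" --pt "140 228 -10" --pt "154 249 -20" --yaw '[0,0,0,0,0,0,0,0]' --fingers '[0,0,0,0,0,0,0,0]'

```text
clock: 2.43
eef_pos: [0.4768, -0.1008, 0.232]
tcp_rot: [-0.238, 0.971, -0.0, 0.002]
force: [0.4, 0.4, -0.7]
opening: 0.0855
gripper_force: 0.0
```

```bash
cat >> h.py <<'E'
from scipy.spatial.transform import Rotation as Ro
def wback(uv,z,s):
    k=env.get_calibration('wrist');M=np.array(k['mount']);R=Ro.from_quat(s['tcp_rot']).as_matrix()
    uv=np.atleast_2d(uv).astype(float)
    d=(R@M[:3,:3]@np.linalg.inv(k['camera_matrix'])@np.c_[uv,np.ones(len(uv))].T).T
    C=R@M[:3,3]+s['eef_pos']
    return C+d*((z-C[2])/d[:,2])[:,None]
def wproj(P,s):
    k=env.get_calibration('wrist');M=np.array(k['mount']);R=Ro.from_quat(s['tcp_rot']).as_matrix()
    p=np.linalg.inv(M)@np.r_[R.T@(np.array(P)-s['eef_pos']),1]
    q=k['camera_matrix']@p[:3];return q[:2]/q[2]
def yaw(s): 
    y=Ro.from_quat(s['tcp_rot']).as_matrix()[:,1];return np.degrees(np.arctan2(y[1],y[0]))
E
python3 - <<'E'
from h import *
s=env.sense();print(s['clock'],s['eef_pos'],yaw(s),s['joints'],s['force'])
im=env.grab_frame('wrist');cv2.imwrite('pics/w1.png',im)
print(wproj([.4746,-.1026,.102],s))
for q in ['knob','cap_bar','tin']:print(q,[(np.round(d['location'],3),round(d['score'],2)) for d in env.spot_in('wrist',q)][:3])
E
```

```text
2.4333 [ 0.47678    -0.10077754  0.23200795] 117.53065756350925 [ 1.25803568e-01  1.46861276e-01 -3.19650818e-01  1.37344723e-05
 -1.10100977e+00 -1.21610371e+00] [ 0.44941802  0.36708443 -0.68421743]
[312.25347415 221.11060011]
knob [(array([ 0.473, -0.106,  0.103]), 0.97)]
cap_bar [(array([0.617, 0.238, 0.056]), 0.9), (array([0.332, 0.108, 0.03 ]), 0.81), (array([0.5  , 0.242, 0.025]), 0.7)]
tin [(array([ 0.666, -0.078,  0.075]), 0.62)]
```

View pics/w1.png

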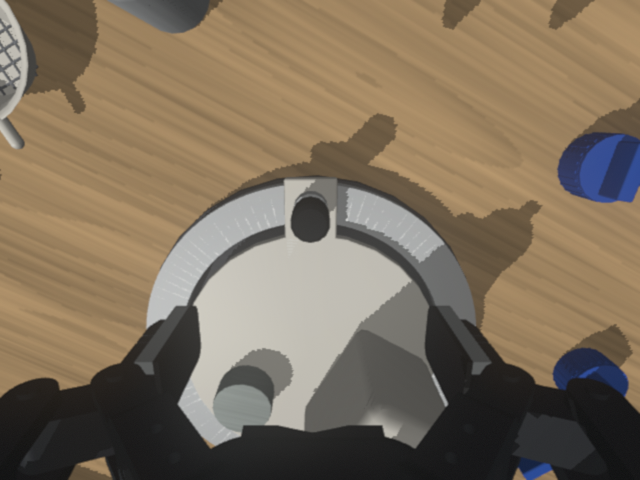

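The wrist view shows the knob's top at about (311,222) px. The projected prediction was (312,221), so the model holds, and the tongue is upright in the image, so the yaw is tangential. I go down and grip.

Emit:
jog_arm --pt "-2 -2 -40" --pt "-2 -2 -80" --pt "-2 -2 -120" --pt "-2 -2 -150" --pt "-2 -2 -165" --pt "-2 -2 -165" --pt "-2 -2 -165" --pt "-2 -2 -165" --yaw '[0,0,0,0,0,0,0,0]' --fingers '[0,0,0,0,0,0.9,0.9,0.9]' --grip_force 40

```text
clock: 3.3
eef_pos: [0.4742, -0.1062, 0.0679]
tcp_rot: [-0.237, 0.972, -0.0, 0.002]
force: [0.1, 1.1, 0.1]
opening: 0.0518
gripper_force: 0.0
```

Emit:
jog_arm --pt "0 0 0" --pt "0 0 0" --pt "0 0 0" --yaw '[0,0,0]' --fingers '[0.9,0.9,0.9]'

```text
clock: 3.55
eef_pos: [0.4742, -0.1057, 0.0682]
tcp_rot: [-0.237, 0.971, -0.001, 0.002]
force: [-0.1, -1.2, 8.0]
opening: 0.0287
gripper_force: 39.5
```

Emit:
jog_arm --pt "0 0 5" --pt "0 0 10" --pt "0 0 15" --pt "0 0 20" --pt "0 0 22" --pt "0 0 22" --pt "0 0 22" --yaw '[0,0,0,0,0,0,0]' --fingers '[0.9,0.9,0.9,0.9,0.9,0.9,0.9]'

```text
clock: 4.13
eef_pos: [0.4737, -0.1053, 0.0885]
tcp_rot: [-0.237, 0.972, -0.0, 0.001]
force: [4.0, 1.5, -5.8]
opening: 0.0291
gripper_force: 39.9
```

Run:
```python
from h import *
s=env.sense();print(s['clock'],s['eef_pos'],yaw(s),s['joints'],s['force'],s['gripper_force'])
# arc from knob radius .15 about C; start angle from model
C=np.array([.608,-.034]);a0=np.radians(-152.6)
for n in range(0,25):
    a=a0+np.radians(3.75*n);p=.15*np.array([np.cos(a)-np.cos(a0),np.sin(a)-np.sin(a0)])*1000
    if n%8==0:b=p
    print(n,np.round(p-b,1) if n%8 else np.round(p,1),np.round(p,1))
```

```text
4.1333 [ 0.47372349 -0.10532146  0.08845495] 117.40526158430875 [ 1.16720405e-01  3.12702158e-01 -5.19679101e-01 -1.37131326e-04
 -7.36567971e-01 -1.20910269e+00] [ 3.96270156  1.48654167 -5.84068958] 39.85614717006683
0 [0. 0.] [0. 0.]
1 [ 4.8 -8.6] [ 4.8 -8.6]
2 [ 10.1 -16.8] [ 10.1 -16.8]
3 [ 16.  -24.7] [ 16.  -24.7]
4 [ 22.4 -32.1] [ 22.4 -32.1]
5 [ 29.3 -39.1] [ 29.3 -39.1]
6 [ 36.6 -45.7] [ 36.6 -45.7]
7 [ 44.3 -51.8] [ 44.3 -51.8]
8 [ 52.4 -57.3] [ 52.4 -57.3]
9 [ 8.4 -5. ] [ 60.8 -62.4]
10 [17.2 -9.5] [ 69.5 -66.8]
11 [ 26.2 -13.3] [ 78.6 -70.7]
12 [ 35.5 -16.6] [ 87.8 -73.9]
13 [ 44.9 -19.3] [ 97.3 -76.6]
14 [ 54.5 -21.3] [106.9 -78.6]
15 [ 64.2 -22.7] [116.6 -80. ]
16 [126.4 -80.8] [126.4 -80.8]
17 [ 9.8 -0.1] [136.2 -80.9]
18 [19.6  0.4] [146.  -80.4]
19 [29.4  1.6] [155.7 -79.3]
20 [39.   3.3] [165.4 -77.5]
21 [48.5  5.8] [174.9 -75.1]
22 [57.9  8.8] [184.2 -72. ]
23 [67.  12.4] [193.3 -68.4]
24 [202.2 -64.1] [202.2 -64.1]
```

Emit:
jog_arm --pt "5 -9 0" --pt "10 -17 0" --pt "16 -25 0" --pt "22 -32 0" --pt "29 -39 0" --pt "37 -46 0" --pt "44 -52 0" --pt "52 -57 0" --yaw '[3.75,7.5,11.25,15,18.75,22.5,26.25,30]' --fingers '[0.9,0.9,0.9,0.9,0.9,0.9,0.9,0.9]'

```text
clock: 4.8
eef_pos: [0.5258, -0.1625, 0.0878]
tcp_rot: [-0.48, 0.877, 0.0, 0.001]
force: [3.8, 0.5, -6.1]
opening: 0.029
gripper_force: 40.3
```

Emit:
jog_arm --pt "8 -5 0" --pt "17 -9 0" --pt "26 -13 0" --pt "36 -17 0" --pt "45 -19 0" --pt "55 -21 0" --pt "64 -23 0" --pt "74 -24 0" --yaw '[3.75,7.5,11.25,15,18.75,22.5,26.25,30]' --fingers '[0.9,0.9,0.9,0.9,0.9,0.9,0.9,0.9]'

```text
clock: 5.47
eef_pos: [0.5982, -0.1873, 0.0871]
tcp_rot: [-0.691, 0.723, 0.001, -0.001]
force: [2.5, -0.5, -5.2]
opening: 0.0292
gripper_force: 40.3
```

Emit:
jog_arm --pt "10 0 0" --pt "20 0 0" --pt "29 2 0" --pt "39 3 0" --pt "49 6 0" --pt "58 9 0" --pt "67 12 0" --pt "76 17 0" --yaw '[3.75,7.5,11.25,15,18.75,22.5,26.25,30]' --fingers '[0.9,0.9,0.9,0.9,0.9,0.9,0.9,0.9]'

```text
clock: 6.13
eef_pos: [0.6765, -0.1724, 0.0879]
tcp_rot: [0.854, -0.52, 0.002, 0.001]
force: [7.2, -9.6, -5.3]
opening: 0.029
gripper_force: 40.3
```

Run:
```python
from h import *
s=env.sense();print(s['clock'],s['eef_pos'],yaw(s),s['joints'],s['force'],s['gripper_force'])
im=env.grab_frame('scene');cv2.imwrite('pics/s2.png',cv2.resize(im[170:370,180:420],None,fx=2.5,fy=2.5))
im=env.grab_frame('top');cv2.imwrite('pics/t2.png',cv2.resize(im[150:300,250:410],None,fx=4,fy=4))
for c in ['top','scene']:
  for q in ['cap_bar','tin']:print(c,q,[(np.round(d['location'],3),round(d['score'],2)) for d in env.spot_in(c,q)])
```

```text
6.1333 [ 0.67649216 -0.17237875  0.08788781] -152.61537924715378 [-0.0173352   0.61998109  0.02840502  0.00335316 -0.97673303  0.493412  ] [ 7.1834717  -9.64509905 -5.2527632 ] 40.266074538230896
top cap_bar [(array([0.753, 0.229, 0.037]), 0.97), (array([0.61 , 0.239, 0.032]), 0.79), (array([0.343, 0.116, 0.035]), 0.6), (array([ 0.602, -0.101,  0.03 ]), 0.49)]
top tin [(array([0.653, 0.048, 0.079]), 0.52)]
scene cap_bar [(array([0.618, 0.242, 0.036]), 0.97), (array([0.765, 0.234, 0.033]), 0.84), (array([0.524, 0.258, 0.035]), 0.79), (array([0.342, 0.116, 0.036]), 0.56), (array([ 0.546, -0.006,  0.215]), 0.5), (array([0.657, 0.034, 0.078]), 0.5)]
scene tin [(array([0.656, 0.034, 0.072]), 0.84)]
```

View pics/s2.png

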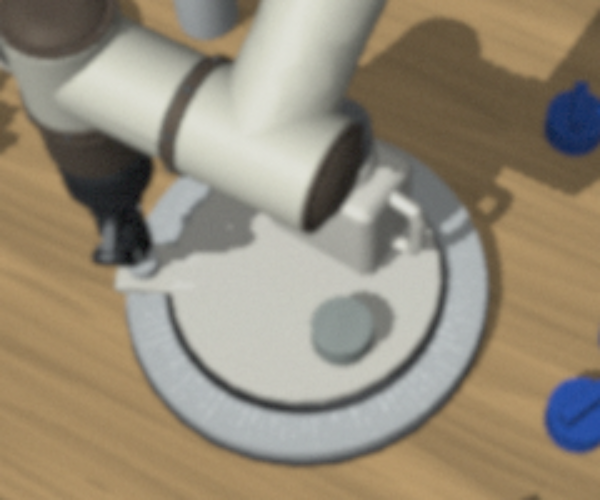

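The plunger reads as still lifted, with the tongue about 90° round. The tin rode along. I lower it gently and watch the force.

Emit:
jog_arm --pt "0 0 0" --pt "0 0 -2" --pt "0 0 -4" --pt "0 0 -6" --pt "0 0 -8" --pt "0 0 -10" --yaw '[0,0,0,0,0,0]' --fingers '[0.9,0.9,0.9,0.9,0.9,0.9]'

```text
clock: 6.93
eef_pos: [0.6781, -0.1718, 0.0799]
tcp_rot: [0.854, -0.52, 0.004, -0.001]
force: [8.7, -3.3, -0.9]
opening: 0.0294
gripper_force: 41.0
```

Emit:
jog_arm --pt "1 0 0" --pt "2 -1 0" --pt "3 -1 -2" --pt "3 -1 -4" --pt "3 -1 -6" --yaw '[0,0,0,0,0]' --fingers '[0.9,0.9,0.9,0.9,0.9]'

```text
clock: 7.35
eef_pos: [0.6797, -0.1712, 0.0732]
tcp_rot: [0.855, -0.519, 0.002, -0.0]
force: [5.7, -1.1, 0.8]
opening: 0.0287
gripper_force: 41.0
```

Emit:
jog_arm --pt "1 0 -2" --pt "1 0 -4" --pt "1 0 -5" --pt "1 0 -5" --pt "1 0 -5" --pt "1 0 -5" --pt "1 0 -5" --pt "1 0 -5" --yaw '[0,0,0,0,0,0,0,0]' --fingers '[0.9,0.9,0.9,0.9,0,0,0,0]'

```text
clock: 8.02
eef_pos: [0.6775, -0.1702, 0.0663]
tcp_rot: [0.854, -0.52, -0.002, 0.001]
force: [-0.1, -0.2, -0.2]
opening: 0.0757
gripper_force: 0.0
```

Emit:
jog_arm --pt "0 0 0" --pt "0 0 0" --pt "0 0 20" --pt "0 0 60" --pt "0 0 100" --pt "0 0 140" --pt "0 0 180" --pt "0 0 220" --yaw '[0,0,0,0,0,0,0,0]' --fingers '[0,0,0,0,0,0,0,0]'

```text
clock: 8.68
eef_pos: [0.6783, -0.1704, 0.2894]
tcp_rot: [0.854, -0.52, -0.0, -0.0]
force: [1.2, 0.4, 0.2]
opening: 0.0855
gripper_force: 0.0
```

Emit:
jog_arm --pt "0 0 40" --pt "-25 26 70" --pt "-50 52 70" --pt "-75 78 70" --pt "-100 104 70" --pt "-125 130 70" --pt "-130 136 70" --pt "-130 136 70" --yaw '[-4,-8,-12,-16,-20,-24,-27,-27]' --fingers '[0,0,0,0,0,0,0,0]'

```text
clock: 9.35
eef_pos: [0.5472, -0.033, 0.3587]
tcp_rot: [0.71, -0.704, 0.0, -0.001]
force: [-0.3, 0.3, 0.4]
opening: 0.0853
gripper_force: 0.0
```

Run:
```python
from h import *
s=env.sense();print(s['clock'],s['eef_pos'],yaw(s),s['joints'])
im=env.grab_frame('wrist');cv2.imwrite('pics/w3.png',im)
print(wproj([.548,-.034,.2415],s),wproj([.608,-.037,.045],s),wproj([.6775,-.170,.102],s))
for q in ['knob','cap_bar','cap','jug','tin']:print(q,[(np.round(d['location'],3),round(d['score'],2)) for d in env.spot_in('wrist',q)][:3])
```

```text
9.35 [ 0.54721471 -0.03299973  0.35866129] -179.48371173124326 [ 2.35333038e-01  1.89222593e-01  4.89022225e-02 -3.98734401e-04
 -1.42867271e+00 -2.26265326e-01]
[311.99568336 229.07406547] [261.38331061 180.65078009] [175.65390713  48.33546791]
knob [(array([ 0.676, -0.167,  0.103]), 0.84)]
cap_bar [(array([0.333, 0.112, 0.03 ]), 0.93), (array([ 0.55 , -0.037,  0.219]), 0.78), (array([0.516, 0.248, 0.036]), 0.72)]
cap [(array([ 0.552, -0.038,  0.217]), 0.89), (array([0.332, 0.109, 0.035]), 0.88), (array([0.515, 0.247, 0.036]), 0.63)]
jug [(array([ 0.549, -0.065,  0.161]), 0.66)]
tin [(array([0.65 , 0.025, 0.07 ]), 0.61)]
```

View pics/w3.png

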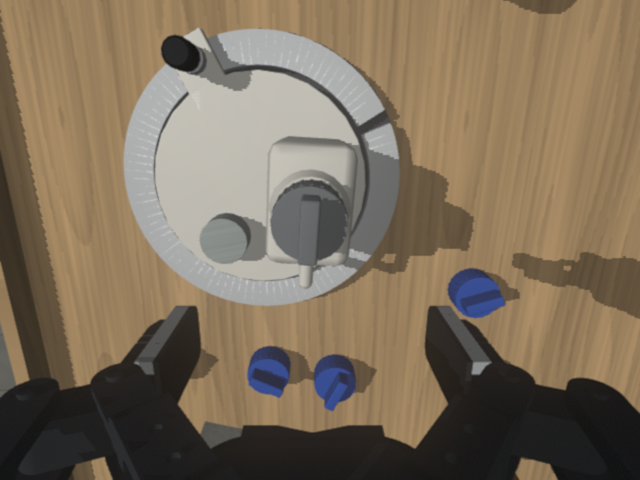

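The wrist view shows the knob seated at (182,52) px over the second slot. The grey cap's bar runs from about (311,197) to (307,262), centred at (309,229). The jug is on the near side.

Run:
```python
from h import *
s=env.sense()
im=cv2.imread('pics/w3.png');c=im[180:300,260:360]
cv2.imwrite('pics/w3c.png',cv2.resize(c,(600,720))[:600])
p=wback([(311,197),(307,262),(309,229.5)],.2415,s);print(p)
d=p[1]-p[0];print(np.hypot(*d[:2]),np.degrees(np.arctan2(d[1],d[0])))
```

```text
[[ 0.55081789 -0.05955955  0.2415    ]
 [ 0.55346002 -0.01243253  0.2415    ]
 [ 0.552105   -0.03660174  0.2415    ]]
0.04720102332250076 86.79112849861626
```

View pics/w3c.png

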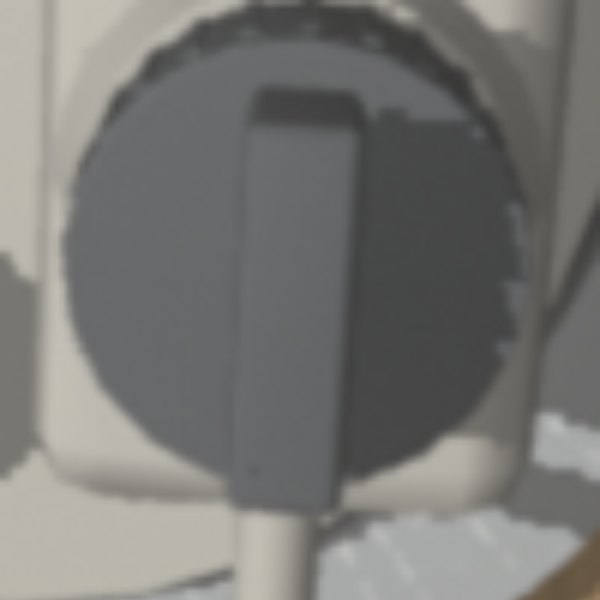

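Emit:
jog_arm --pt "4 -2 -30" --pt "4 -2 -60" --pt "4 -2 -90" --pt "4 -2 -120" --pt "4 -2 -135" --pt "4 -2 -139" --pt "4 -2 -139" --pt "4 -2 -139" --yaw '[-3.5,-3.5,-3.5,-3.5,-3.5,-3.5,-3.5,-3.5]' --fingers '[0,0,0,0,0,0,1,1]' --grip_force 60

```text
clock: 10.32
eef_pos: [0.5541, -0.0369, 0.2191]
tcp_rot: [-0.688, 0.726, -0.001, 0.0]
force: [0.8, 0.3, 0.8]
opening: 0.0639
gripper_force: 0.0
```

Emit:
jog_arm --pt "0 0 0" --pt "0 0 0" --pt "0 0 0" --pt "0 0 0" --pt "0 0 0" --pt "0 0 0" --yaw '[0,0,0,0,0,0]' --fingers '[1,1,1,1,1,1]'

```text
clock: 10.82
eef_pos: [0.552, -0.0366, 0.2193]
tcp_rot: [-0.688, 0.726, 0.0, -0.001]
force: [-5.4, 1.0, 4.5]
opening: 0.0127
gripper_force: 59.9
```

Run:
```python
from h import *
s=env.sense();print(s['clock'],s['eef_pos'],yaw(s),s['force'],s['torque'],s['opening'],s['joints'])
```

```text
10.8167 [ 0.55197458 -0.03656701  0.21933169] 176.91532808784186 [-5.36285306  0.9826766   4.48974921] [0.32605408 1.39776142 0.03246956] 0.012660814646698765 [ 2.26815056e-01  2.72897794e-01 -1.87850924e-01 -1.65302613e-04
 -1.11153354e+00 -2.80579153e-01]
```

Emit:
jog_arm --pt "-1 0 -2" --pt "-2 0 -4" --pt "-2 0 -6" --pt "-2 0 -7" --pt "-2 0 -7" --pt "-2 0 -7" --yaw '[0,0,0,0,0,0]' --fingers '[1,1,1,1,1,1]'

```text
clock: 11.32
eef_pos: [0.5519, -0.0366, 0.2145]
tcp_rot: [-0.688, 0.726, -0.002, 0.001]
force: [-3.6, 0.7, 10.6]
opening: 0.0125
gripper_force: 60.7
```

Emit:
jog_arm --pt "-1 0 -1" --pt "-2 0 -2" --pt "-2 0 -3" --pt "-2 0 -3" --yaw '[0,0,0,0]' --fingers '[1,1,1,1]'

```text
clock: 11.65
eef_pos: [0.5517, -0.0366, 0.2126]
tcp_rot: [-0.688, 0.725, -0.003, 0.003]
force: [-2.0, 0.4, 10.3]
opening: 0.0126
gripper_force: 61.0
```

Emit:
jog_arm --pt "0 0 0" --pt "0 0 0" --pt "0 0 0" --pt "0 0 0" --pt "0 0 0" --pt "0 0 0" --pt "0 0 0" --pt "0 0 0" --yaw '[3,6,9,12,16,20,24,28]' --fingers '[1,1,1,1,1,1,1,1]'

```text
clock: 12.32
eef_pos: [0.5529, -0.0363, 0.2128]
tcp_rot: [0.844, -0.536, 0.005, -0.003]
force: [2.0, 0.9, 10.6]
opening: 0.0126
gripper_force: 60.7
```

Run:
```python
from h import *
s=env.sense();print(s['clock'],s['eef_pos'],yaw(s),s['force'],s['torque'],s['opening'],s['joints'])
```

```text
12.3167 [ 0.55291997 -0.03629666  0.21282023] -154.81026295349892 [ 1.95488367  0.92711957 10.64214944] [ 0.26414839 -0.31516437 -0.02847246] 0.0126422807574571 [ 0.22854647  0.273139   -0.20612836  0.0031394  -1.0800239   0.20960637]
```

Emit:
jog_arm --pt "0 0 0" --pt "0 0 0" --pt "0 0 0" --pt "0 0 0" --pt "0 0 0" --pt "0 0 0" --pt "0 0 0" --pt "0 0 0" --yaw '[4,8,12,16,20,24,26,26]' --fingers '[1,1,1,1,1,1,1,1]'

```text
clock: 12.98
eef_pos: [0.5531, -0.036, 0.2129]
tcp_rot: [0.943, -0.333, 0.006, -0.002]
force: [1.2, 1.8, 10.2]
opening: 0.0127
gripper_force: 60.7
```

Run:
```python
from h import *
s=env.sense();print(s['clock'],s['eef_pos'],yaw(s),s['force'],s['torque'],s['opening'],s['joints'])
```

```text
12.9833 [ 0.55314938 -0.03595154  0.21285065] -128.92800941503594 [ 1.16805296  1.84688004 10.21597203] [ 0.52269977 -0.31889758  0.00493665] 0.012741661023162692 [ 0.22885287  0.27319254 -0.20580201  0.00267606 -1.07960898  0.66123547]
```

Emit:
jog_arm --pt "0 0 3" --pt "0 0 6" --pt "0 0 9" --pt "0 0 12" --pt "0 0 15" --pt "0 0 18" --pt "0 0 20" --pt "0 0 20" --yaw '[0,0,0,0,0,0,0,0]' --fingers '[1,1,1,1,1,1,1,1]'

```text
clock: 13.65
eef_pos: [0.5523, -0.0355, 0.2292]
tcp_rot: [0.942, -0.334, 0.004, -0.002]
force: [5.9, 2.0, -2.7]
opening: 0.0128
gripper_force: 59.1
```

Lifting freely, with only a small force. I raise it the rest of the way.

Emit:
jog_arm --pt "0 0 8" --pt "0 0 16" --pt "0 0 26" --pt "0 0 40" --pt "0 0 55" --pt "0 0 70" --pt "0 0 80" --pt "0 0 85" --yaw '[0,0,0,0,0,0,0,0]' --fingers '[1,1,1,1,1,1,1,1]'

```text
clock: 14.32
eef_pos: [0.5491, -0.0366, 0.3153]
tcp_rot: [0.942, -0.335, 0.001, -0.0]
force: [0.3, 0.1, 0.1]
opening: 0.0127
gripper_force: 59.6
```

Emit:
jog_arm --pt "0 0 0" --pt "0 0 0" --pt "0 0 0" --pt "0 0 0" --yaw '[0,0,0,0]' --fingers '[1,1,1,1]'

```text
clock: 14.65
eef_pos: [0.5485, -0.0365, 0.3123]
tcp_rot: [0.942, -0.335, -0.001, 0.0]
force: [-0.2, 1.4, -0.4]
opening: 0.0129
gripper_force: 59.6
```

Run:
```python
from h import *
s=env.sense();print(s['clock'],s['eef_pos'],yaw(s),s['force'],s['opening'],s['gripper_force'])
im=env.grab_frame('scene');w=env.grab_frame('wrist')
a=cv2.resize(im[150:390,190:430],(400,400));b=cv2.resize(w,(400,300))
o=np.zeros((400,800,3),np.uint8);o[:,:400]=a;o[:300,400:]=b;cv2.imwrite('pics/f.png',o)
for c in ['wrist','scene']:
  for q in ['cap','knob']:print(c,q,[(np.round(d['location'],3),round(d['score'],2)) for d in env.spot_in(c,q)])
```

```text
14.65 [ 0.54853546 -0.03653292  0.31226115] -129.10140039385257 [-0.17757511  1.36455727 -0.37258629] 0.012913116328908274 59.597291350364685
wrist cap [(array([0.746, 0.212, 0.034]), 0.93), (array([0.523, 0.245, 0.035]), 0.83), (array([ 0.559, -0.044,  0.31 ]), 0.8), (array([0.32 , 0.115, 0.059]), 0.63)]
wrist knob [(array([ 0.668, -0.156,  0.078]), 0.61)]
scene cap [(array([0.764, 0.237, 0.032]), 0.97), (array([0.341, 0.122, 0.033]), 0.87), (array([0.619, 0.247, 0.033]), 0.73), (array([0.527, 0.259, 0.032]), 0.73), (array([ 0.561, -0.019,  0.31 ]), 0.66)]
scene knob [(array([ 0.686, -0.164,  0.1  ]), 0.68), (array([ 0.389, -0.275,  0.096]), 0.66)]
```

View pics/f.png

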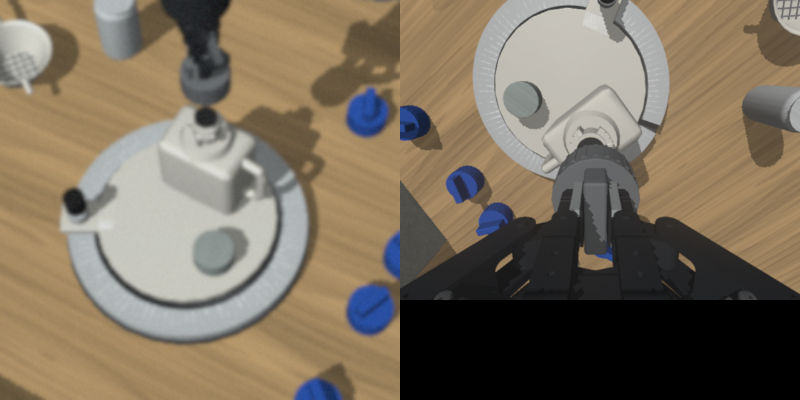

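The cap is gripped upright about 93 mm above its seat, over the open neck at (207,118) px in the left half. The plunger at (75,200) sits low on its collar, and the tin and the other things are still standing. I hand it in.

```bash
python3 -c "
from rig import env
print(env.finish_job())"
```

```text
the job is handed in; nothing more can be done
None
```

I handed the job in at about 15 s of robot time. My last pictures showed the turntable turned with the plunger seated in the other slot, and the cap held upright about 93 mm above the open jug. The hand-in returned no verdict.

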